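# Fit and lock the filter cartridge of a bench dust extractor

## Task

Fit the new filter cartridge standing on the table into the sloping socket of the bench dust extractor: let its two lugs find the slots by touch, push it in against the spring, turn it clockwise just under a quarter turn to the stop and let it spring back into its locked rest. Then slide the safety keeper beside the socket fully in, so that the cartridge cannot turn back, and let go of everything; do not knock away the bottle, the tin or the eyeglass.

Things in the scene. Friction and masses are not known exactly. Their poses are not given: they have to be found in the camera images.
- cartridge_mid (a point): Filter cartridge, 104 mm tall, about 0.2 kg, standing on its foot; pleated white body 56 mm across, foot tapering to 44. The point: its centre, on the axis, 52 mm over the foot; z up the axis, x along the wing. Lugs at +x and -x, 11 wide, 8 high, stand 7.5 mm out, tops level with the point. Flange 84 mm across, 10 to 18 mm above the point, with two 62 deg gaps. A half turn makes no difference.
- wing_grip (a point): Centre of the cartridge's black wing grip, on its axis, 35 mm above cartridge_mid, same axes. The wing is 56 mm long (x), 14 thick (y) and 34 high, standing on the flange's top, which lies 17 mm below this point.
- socket: Filter socket in the sloping front of a fixed grey cabinet, 165 deep, 190 wide, 150 mm high (black port on top: 172). Origin: centre of the mouth; z out along the axis, 35 deg from vertical, leaning to the robot; x up the slope, y level, to the left. Bore 59.6 mm, with 1.8 mm round the cartridge. Fitted, the cartridge's z and the socket's z agree.
- ring_face (a point): Same point as the socket's origin: face of the bright bayonet ring, 92 mm across. Entry slots at its +x and -x, but the ring is clamped up to 18 deg off either way about z, not measured; a slot has 5 deg to spare each way. A dark dash marks each. Press lightly and turn till the lugs drop. They meet the stop 70 to 75 deg clockwise (seen from outside) of the slots.
- spring_plate (a point): Sprung plate in the socket, 53 mm down its axis: 6 N at first touch, 0.7 N more a mm. Height of cartridge_mid over the mouth, along z: +8 mm lugs on the ring's face; -1 dropped in, foot on the plate; below -8 free to turn; -10 flange lands on the ring; -4.5 locked (when let go at the stop it springs out to this and cannot turn).
- keeper (a joint): Slide of the keeper, m: 0 to 0.002 at the start (out), 0.014 fully in. It moves along the socket's -y, towards the cartridge, against some 3 N of friction and stays where it is left. Its 8 mm steel tongue enters a gap of the flange only when the cartridge is locked; leave it out until then.
- keeper_knob (a point): Centre of the keeper's ribbed black knob on the slope, 78 mm left of the socket's axis when out. Axes as the socket's: 20 mm along x, 16 along y, 22 along z (12 to 34 mm over the mouth's level). The sheet lies 26 mm below the centre, the guide rails' tops 14 mm below.
- cleaner_bottle_mid (a point): White bottle with a blue cap, 42 mm across, 98 mm tall, half-way up; not to be knocked away.
- tin_c_mid (a point): Low round tin with a cream lid, 62 mm across, 22 mm high, half-way up; not to be knocked away.
- loupe_1_mid (a point): Small black eyeglass (loupe) standing on the table, 34 mm across, 28 mm high, half-way up; not to be knocked away.

How it is judged (in metres and radians):
On the way, in this order (a step that is already met when the one before it is completed fails the run):
1. the cartridge rests locked in the socket: pushed in, turned and sprung back (z of cartridge_mid in the frame of socket between -0.0068 and -0.0025 m and angle between the x axis of cartridge_mid and the x axis of socket, either way round above 0.8 rad and angle between the z axis of cartridge_mid and the z axis of socket, either way round below 0.1 rad and x of cartridge_mid in the frame of socket between -0.005 and 0.005 m and y of cartridge_mid in the frame of socket between -0.005 and 0.005 m), for 0.2 s.
2. the keeper is slid fully in (value of joint keeper above 0.0115 m), for 0.2 s.
At the end, for the whole second after the job is handed in: The cartridge rests locked in the socket, its centre 2.5 to 6.8 mm below the mouth and within 5 mm of the axis, upright in it to 0.1 rad, its wing turned at least 0.8 rad from the slope's up-line; the keeper is at least 11.5 mm in (all of step 1 and value of joint keeper above 0.0115 m); the robot touches nothing.
It fails at once if the bottle, tin or eyeglass is shifted by more than 30 mm (distance of any of cleaner_bottle_mid, tin_c_mid, loupe_1_mid from where it was at the start of the episode above 0.03 m).
It also fails if it takes over 64 s, if anything falls off the work surface, if the arm or the gripper's body presses on something with over 40 N, if the wrist force passes 120 N, or if a joint passes its speed limit or range.

## Robot

A 7-joint arm with a two-finger parallel gripper is mounted at the origin on a cart in front of the work surface, level with it; the furniture and walls round the work are solid. World frame = base frame: x ahead of the robot, y to its left, z up, the work surface at z = 0. Lengths are in m, angles in degrees, forces in N, time in s.
With the tool pointing down it reaches from about 0.425 to 0.875 m from the base axis. Payload 4.7 kg.
Tool frame: the origin (TCP) lies at the very end of the fingers, on their centre line; the grasp point (between the pads) lies 19 mm behind it (robot.pinch_z is the z of the grasp point in the tool frame, in m); z points along the fingers, y is the line along which they close (so a half turn about z gives the same grasp; the last joint's range is limited). The gripper opens to 85 mm and grips with 20 to 120 N. Pads are 22 mm wide; open, the fingers measure 114 mm over their backs; the gripper's body (76 mm by 85 mm) begins 54 mm behind the grasp point. The pads swing forward as they close: fully open they stand 13 mm farther back than shut.
Start: joints at [-73.734, 18.392, -4.016, 83.108, 1.295, 78.541, -3.26], TCP at [0.173, 0.626, 0.231] pointing down, gripper open.
Joint ranges: [-163.93, 163.93], [-17.29, 119.83], [-79.2, 71.16], [3.27, 140.29], [-89.18, 269.18], [5.43, 117.66], [-154.24, 154.24]. Speed limits (degrees/s): [147.25, 147.25, 180, 180, 180, 180, 180].

## Interface

Orientations are given as [roll, pitch, yaw] about the fixed x, y, z axes, in that order (R = Rz(yaw) Ry(pitch) Rx(roll)).
In Python, from rig import robot, hand, ik, cams, finish_job, read_time_s, read_joints, read_dq, read_effort, read_ee_pos, read_tool_rot, read_ft_force, read_ft_torque, read_width, read_grip_force gives the robot as it stands. Calls block until the motion is done:
- robot.goto(position, orientation): joint-space move of the TCP to a pose.
- robot.move_l(position, orientation=None, speed=0.15): straight line of the TCP; orientation=None keeps the orientation; speed is the mean speed in m/s.
- robot.movej(angles): joint-space move.
- hand.grip(opening, grip_force=None): opening from 0.0 (shut) to 1.0 (fully open); grip_force is the grip in N (None keeps the last); returns when the fingers have stopped.
- robot.pause(seconds).
- ik(position, orientation): joint angles nearest the present ones, or None.
- cams.grab_frame(name): name is "scene" or "top" or "wrist"; returns the picture (384x512x3 uint8, blue, green, red); there is no depth.
- cams.calibration(name): a dict with "intrinsics" (3x3 intrinsics, pixels), "position" and "rotation" of the camera in the world. Camera axes: x right, y down, z forward; pixel columns grow to the right and rows downward; lengths in m; the calibration is good to about 2 mm. A picture is of the moment at which its call begins: read the wrist's pose just before it. calibration takes no time and is no camera call; for the wrist camera it gives the pose at the moment of the call.
A pose or a line that the arm cannot do raises robot.IKError and nothing moves.
- finish_job(): hands the job in; it is judged then, once.
Readings, each from a call of its own:
- read_time_s(): time.
- read_joints(): joint angles.
- read_dq(): joint speeds.
- read_effort(): joint torques, N m.
- read_ee_pos(): TCP position.
- read_tool_rot(): TCP orientation.
- read_ft_force(): force on the tool from outside, world axes, zero at the start.
- read_ft_torque(): the same for the moment, N m.
- read_width(): opening from 0.0 (shut) to 1.0 (fully open).
- read_grip_force(): force on a finger pad.
Only numpy, scipy, OpenCV 4.12 (cv2) and the standard library are available. Lean on these libraries where they do the work, as an engineer would, in place of code of your own. Each camera call takes 0.05 s, during which the arm holds its last target. There are 200 camera calls.

## Working session

There is one attempt and no reset: what is moved stays moved. The work goes in short steps, each a Python script; the robot and the scene stay as the last script left them, time stands still between calls to the robot, and variables do not carry over. Pictures are saved under pics/ and viewed, at most 10 in all, crops included, and the job is handed in when it is done.

```bash
mkdir -p pics; ls; python3 - <<'E'
from rig import *
import cv2,numpy as np
for n in("scene","top"):
    cv2.imwrite(f"pics/{n}0.png",cams.grab_frame(n)); c=cams.calibration(n); print(n,np.round(c["intrinsics"],1).tolist(),np.round(c["position"],3),np.round(c["rotation"],3).tolist())
print(read_time_s(),robot.pinch_z,read_tool_rot())
E
```

```text
pics
scene [[474.0, 0.0, 248.5], [0.0, 474.0, 184.1], [0.0, 0.0, 1.0]] [ 0.203 -0.596  0.735] [-134.099, 0.16, -27.595]
top [[386.2, 0.0, 258.5], [0.0, 386.2, 185.0], [0.0, 0.0, 1.0]] [ 0.447 -0.017  0.941] [-175.927, 0.731, -89.157]
0.1 -0.0187 [-1.79900428e+02  6.41138522e-03  1.64542407e+02]
```

View pics/scene0.png

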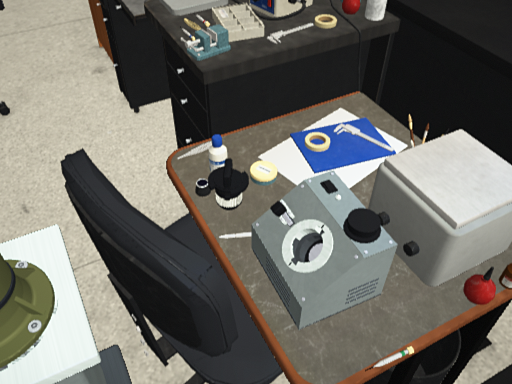

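View pics/top0.png

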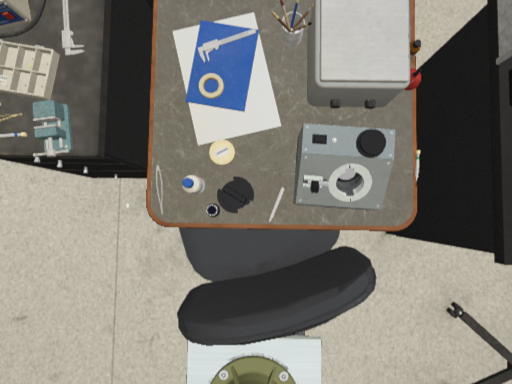

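```bash
python3 - <<'E'
import cv2,numpy as np
t=cv2.imread("pics/top0.png");s=cv2.imread("pics/scene0.png")
a=cv2.resize(t[120:220,170:300],(520,400),interpolation=cv2.INTER_CUBIC)[:, :400]
b=cv2.resize(t[120:215,290:400],(400,345),interpolation=cv2.INTER_CUBIC)
c=cv2.resize(s[130:220,180:290],(400,327)[:2],interpolation=cv2.INTER_CUBIC)
d=cv2.resize(s[165:330,245:405],(400,412),interpolation=cv2.INTER_CUBIC)[:300]
o=np.zeros((600,800,3),np.uint8)
o[:300,:400]=a[100:400];o[:300,400:]=b[:300];o[300:,:400]=c[:300];o[300:,400:]=d
cv2.imwrite("pics/c1.png",o)
E
```

```text
(no output)
```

View pics/c1.png

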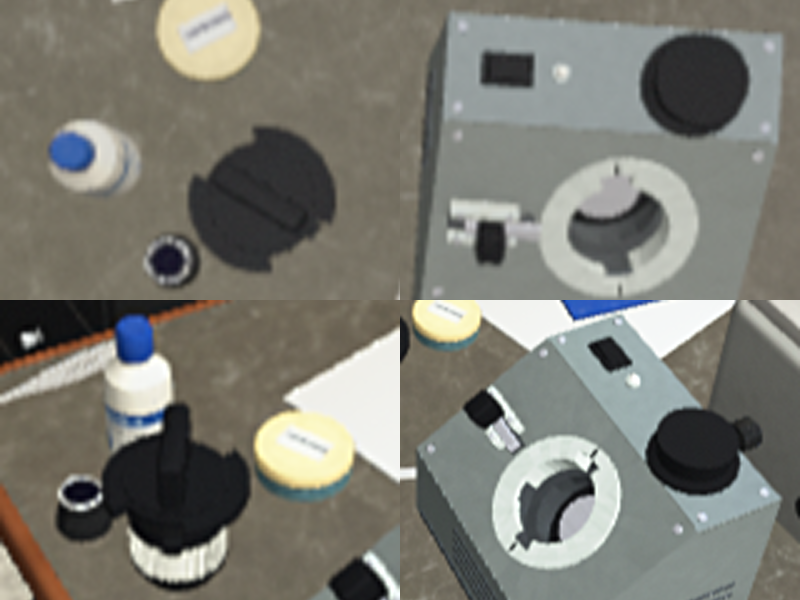

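```bash
cat > h.py <<'E'
from rig import *
import cv2,numpy as np
from scipy.spatial.transform import Rotation as R
def ray(c,uv):
    d=np.linalg.inv(c["intrinsics"])@[uv[0],uv[1],1.]
    r=np.array(c["rotation"],float)
    M=r if r.shape==(3,3) else R.from_euler('xyz',r,degrees=True).as_matrix()
    return np.array(c["position"]),M@d
def plane(c,uv,z):
    p,d=ray(c,uv); return p+d*(z-p[2])/d[2]
def tri(rs):
    A=np.zeros((3,3));b=np.zeros(3)
    for p,d in rs:
        d=d/np.linalg.norm(d);P=np.eye(3)-np.outer(d,d);A+=P;b+=P@p
    return np.linalg.solve(A,b)
def eul(M): return R.from_matrix(M).as_euler('xyz',degrees=True)
E
python3 - <<'E'
from h import *
t=cv2.imread("pics/top0.png");s=cv2.imread("pics/scene0.png")
ct,cs=cams.calibration("top"),cams.calibration("scene")
T=lambda u,v:(170+u/4-.4,120+(v+100)/4-.4)
B=lambda u,v:(290+(u-400)/3.636-.4,120+v/3.636-.4)
C=lambda u,v:(180+u/3.636-.4,130+(v-300)/3.636-.4)
D=lambda u,v:(245+(u-400)/2.5-.4,165+(v-300)/2.5-.4)
print("flange",plane(ct,T(263,199),.07)," wing",plane(ct,T(213,182),.104),plane(ct,T(298,222),.104))
print("tri flange",tri([ray(ct,T(263,199)),ray(cs,C(177,482))]))
print("ring",tri([ray(ct,B(620,226)),ray(cs,D(556,502))]))
print("dash up",tri([ray(ct,B(617,168)),ray(cs,D(598,452))]),"dn",tri([ray(ct,B(620,291)),ray(cs,D(512,549))]))
print("knob top",tri([ray(ct,B(490,243)),ray(cs,D(484,408))]))
print("screws",tri([ray(ct,B(457,135)),ray(cs,D(544,353))]),tri([ray(ct,B(757,157)),ray(cs,D(680,528))]))
print("tops",[plane(ct,B(*p),.15) for p in((461,24),(769,45))])
print("bottle",plane(ct,T(73,152),.098),"loupe",plane(ct,T(170,260),.028),"tin",plane(ct,T(208,30),.022))
E
```

```text
flange [0.48714672 0.04720834 0.07      ]  wing [0.49444689 0.0720637  0.104     ] [0.47338739 0.02549108 0.104     ]
tri flange [0.48849238 0.04680575 0.06809987]
ring [ 0.51598553 -0.2015571   0.11439819]
dash up [ 0.54857324 -0.19496116  0.1402885 ] dn [ 0.47927849 -0.20685561  0.09192312]
knob top [ 0.50430904 -0.12275571  0.13669605]
screws [ 0.56517727 -0.10263197  0.14461959] [ 0.55542995 -0.27337485  0.14514962]
tops [array([ 0.62686734, -0.10328427,  0.15      ]), array([ 0.61685028, -0.27792464,  0.15      ])]
bottle [0.51018905 0.14993388 0.098     ] loupe [0.45224181 0.10458571 0.028     ] tin [0.59045849 0.08573089 0.022     ]
```

```bash
cat >> h.py <<'E'
def sock(yaw=-3.3): # socket rotation
    return (R.from_euler('z',yaw,degrees=True)*R.from_euler('y',-35,degrees=True)).as_matrix()
def toolrot(S,a,flip=0): # tool x along socket-x turned by a deg about S z ; tool z = -S z
    M=S@R.from_euler('z',a+180*flip,degrees=True).as_matrix()
    return eul(M@np.diag([1,-1,-1.]))
E
python3 - <<'E'
from h import *
S=sock();o=np.array([.516,-.2015,.1144])
for f in(0,1):
    print("grasp",f,ik([.487,.047,.2],toolrot(np.eye(3),65.6,f)))
    for a in(30,10,-10,-40,-65):
        for h in(.1,.02):
            q=ik(o+S[:,2]*h,toolrot(S,a,f)); print(f,a,h,None if q is None else np.round(q,0))
k=np.array([.504,-.1228,.13])
for a in(-90,0,90,180): print("k",a,ik(k+S[:,1]*.03,toolrot(S,a)))
E
```

```text
grasp 0 [-37.1926611   -1.02552123  28.48392362 108.74370176   0.51377283
  72.15837485 -33.27000178]
0 30 0.1 None
0 30 0.02 [-19. -16.  44. 134.  -5.  25. -33.]
0 10 0.1 None
0 10 0.02 [-24. -17.  47. 134.  -1.  25. -57.]
0 -10 0.1 None
0 -10 0.02 [-17. -15.  41. 134.  -8.  25. -71.]
0 -40 0.1 None
0 -40 0.02 [ 10. -10.  17. 133. -25.  26. -87.]
0 -65 0.1 None
0 -65 0.02 [  21.   -9.    7.  133.  -29.   27. -108.]
grasp 1 [-40.75754162  -1.1876157   32.01795224 108.84368858   0.66141277
  72.1644231  146.65228754]
1 30 0.1 None
1 30 0.02 [-23. -17.  46. 134.  -2.  25. 144.]
1 10 0.1 None
1 10 0.02 [-23. -17.  46. 134.  -2.  25. 124.]
1 -10 0.1 None
1 -10 0.02 [-23. -17.  46. 134.  -2.  25. 104.]
1 -40 0.1 None
1 -40 0.02 [-23. -17.  46. 134.  -2.  25.  74.]
1 -65 0.1 None
1 -65 0.02 [-23. -17.  46. 134.  -2.  25.  49.]
k -90 [  39.38911765  -15.61164717  -25.90869595  136.95123459  -29.18887485
   24.87886776 -147.96564124]
k 0 [  0.43785896 -15.99046128   8.77279888 138.10612591  -3.13084947
  22.91796441 -81.16654832]
k 90 [ -8.63371301 -17.05696354  16.87543331 138.37019591   4.01405719
  23.13771771   2.57772191]
k 180 [ -8.63371301 -17.05696354  16.87543331 138.37019591   4.01405719
  23.13771771  92.57772191]
```

```bash
cat > t.py <<'E'
from h import *
S=sock();o=np.array([.516,-.2015,.1144])
for f in(0,1):
    for a in(20,0,-65):
        for h in(.03,.05,.06,.07,.085):
            q=ik(o+S[:,2]*h,toolrot(S,a,f)); print(f,a,h,None if q is None else np.round(q,0))
E
python3 - <<'E'
from h import *
robot.goto([.487,.047,.26],toolrot(np.eye(3),65.6,0))
print(read_time_s(),read_joints())
cv2.imwrite("pics/w1.png",cams.grab_frame("wrist"));c=cams.calibration("wrist");print(c)
E
python3 t.py
```

```text
2.45 [-17.48013871  -2.16940376   8.50120229 103.05152718   0.3138321
  79.10040605 -33.31059538]
{'intrinsics': array([[290.17531238,   0.        , 252.49313649],
       [  0.        , 290.17531238, 195.86277552],
       [  0.        ,   0.        ,   1.        ]]), 'position': array([0.51623636, 0.10796526, 0.4022442 ]), 'rotation': array([ 1.64687815e+02,  4.97901483e-02, -2.43355137e+01])}
0 20 0.03 [ -9. -15.  35. 134. -11.  26. -38.]
0 20 0.05 [ 22. -14.   7. 133. -25.  31. -26.]
0 20 0.06 [ 22. -15.   7. 133. -24.  32. -27.]
0 20 0.07 [ 23. -17.   7. 133. -24.  34. -28.]
0 20 0.085 None
0 0 0.03 [ -5. -14.  31. 134. -14.  26. -56.]
0 0 0.05 [ -1. -17.  27. 134. -12.  29. -57.]
0 0 0.06 [ 22. -15.   7. 133. -24.  32. -47.]
0 0 0.07 [ 23. -17.   7. 133. -24.  34. -48.]
0 0 0.085 None
0 -65 0.03 [   9.  -12.   18.  134.  -22.   27. -113.]
0 -65 0.05 [  14.  -15.   14.  134.  -21.   30. -114.]
0 -65 0.06 [  18.  -16.   10.  133.  -22.   32. -114.]
0 -65 0.07 [  25.  -16.    4.  133.  -25.   34. -111.]
0 -65 0.085 None
1 20 0.03 [-12. -16.  37. 134.  -8.  26. 140.]
1 20 0.05 [ -1. -17.  27. 134. -12.  29. 143.]
1 20 0.06 [ 10. -17.  17. 134. -18.  31. 148.]
1 20 0.07 [ 23. -17.   7. 133. -24.  34. 152.]
1 20 0.085 None
1 0 0.03 [-12. -16.  37. 134.  -8.  26. 120.]
1 0 0.05 [ -1. -17.  27. 134. -12.  29. 123.]
1 0 0.06 [ 10. -17.  17. 134. -18.  31. 128.]
1 0 0.07 [ 23. -17.   7. 133. -24.  34. 132.]
1 0 0.085 None
1 -65 0.03 [-12. -16.  37. 134.  -8.  26.  55.]
1 -65 0.05 [ -1. -17.  27. 134. -12.  29.  58.]
1 -65 0.06 [ 10. -17.  17. 134. -18.  31.  63.]
1 -65 0.07 [ 23. -17.   7. 133. -24.  34.  67.]
1 -65 0.085 None
```

View pics/w1.png

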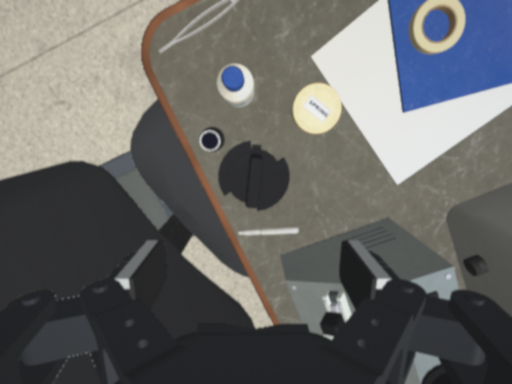

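```bash
python3 - <<'E'
from h import *
im=cv2.imread("pics/w1.png")
cr=im[130:225,205:305]
g=np.clip((cv2.resize(cr,(600,570),interpolation=cv2.INTER_CUBIC).astype(float))*2.2,0,255).astype(np.uint8)
cv2.imwrite("pics/w1c.png",g)
m=(im.max(2)<55).astype(np.uint8); n,l,s,c=cv2.connectedComponentsWithStats(m)
k=l[176,254];print(s[k],c[k])
ct=max(cv2.findContours((l==k).astype(np.uint8),0,1)[0],key=cv2.contourArea);print(cv2.minEnclosingCircle(ct))
E
```

```text
[ 219  143   69   66 3231] [253.40792324 175.96100279]
((253.3865509033203, 175.75718688964844), 34.49702453613281)
```

View pics/w1c.png

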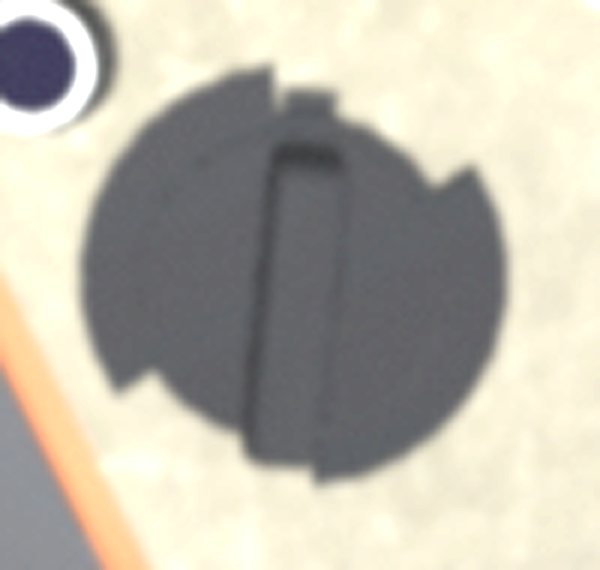

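```bash
python3 - <<'E'
from h import *
c=cams.calibration("wrist")
W=lambda u,v:(205+u/6-.4,130+v/6-.4)
print("flange",plane(c,(253.4,175.8),.068))
a,b=plane(c,W(310,168),.104),plane(c,W(282,465),.104)
print(a,b,(a+b)/2,np.linalg.norm(a-b))
for p,q in(((275,165),(248,440)),((343,165),(316,465))):
    d=plane(c,W(*p),.104)-plane(c,W(*q),.104);print(np.degrees(np.arctan2(d[1],d[0])))
S=sock();o=np.array([.516,-.2015,.1144]);mid=np.array([.487,.047,.052])
# tilted grasp: tool leans by b toward cartridge +x ; grasp point g over mid
def tool(C,m,b,g=.041):
    Z=R.from_euler('y',b,degrees=True).as_matrix()@np.diag([1,-1,-1.])
    M=C@Z; return m+C@[0,0,g]+M@[0,0,.0187],eul(M)
Rz=lambda a:R.from_euler('z',a,degrees=True).as_matrix()
for b in(0,12,20):
    q=ik(*tool(Rz(65),mid,b));print("grasp",b,q if q is None else np.round(q))
    for a in(12,):
      for h in(.065,.075,.09):
        q=ik(*tool(S@Rz(a),o+S[:,2]*h,b));print(b,a,h,None if q is None else np.round(q))
    for a in(20,-20,-60,-90):
      for h in(.01,-.01):
        q=ik(*tool(S@Rz(a),o+S[:,2]*h,b));print(b,a,h,None if q is None else np.round(q))
E
```

```text
flange [0.48927544 0.04647746 0.068     ]
[0.50270039 0.06924662 0.104     ] [0.4763028  0.02263155 0.104     ] [0.4895016  0.04593908 0.104     ] 0.053570491106617935
59.951961946806136
61.00304452298115
grasp 0 [-17.   7.   9. 116.  -1.  57. -32.]
0 12 0.065 None
0 12 0.075 None
0 12 0.09 None
0 20 0.01 [ -9. -15.  34. 134. -10.  27. -39.]
0 20 -0.01 [-12. -12.  37. 134. -15.  24. -35.]
0 -20 0.01 [ -1. -14.  27. 134. -16.  27. -74.]
0 -20 -0.01 [ -4. -11.  29. 134. -20.  24. -70.]
0 -60 0.01 [   9.  -12.   18.  134.  -22.   28. -109.]
0 -60 -0.01 [   6.  -10.   21.  133.  -25.   25. -106.]
0 -90 0.01 [  12.  -12.   15.  134.  -23.   28. -138.]
0 -90 -0.01 [  10.   -9.   17.  133.  -26.   25. -135.]
grasp 12 [-20.  12.   6. 111.   9.  65. -44.]
12 12 0.065 [ -1. -16.  22. 126.   2.  46. -62.]
12 12 0.075 [  5. -17.  17. 126.  -0.  47. -60.]
12 12 0.09 [ 17. -17.   7. 125.  -5.  49. -55.]
12 20 0.01 [ -4.  -9.  24. 127.   2.  38. -55.]
12 20 -0.01 [ -5.  -7.  25. 127.  -0.  35. -54.]
12 -20 0.01 [ -0.  -7.  27. 125. -15.  42. -75.]
12 -20 -0.01 [ -1.  -4.  28. 124. -18.  40. -73.]
12 -60 0.01 [  5.  -6.  28. 126. -31.  43. -96.]
12 -60 -0.01 [  4.  -3.  29. 126. -34.  42. -93.]
12 -90 0.01 [   7.   -6.   30.  129.  -42.   41. -114.]
12 -90 -0.01 [   6.   -3.   31.  129.  -46.   40. -110.]
grasp 20 [-22.  16.   4. 108.  14.  71. -50.]
20 12 0.065 [ -3. -11.  21. 121.   5.  54. -66.]
20 12 0.075 [ -3. -13.  21. 121.   5.  55. -66.]
20 12 0.09 [ -3. -14.  21. 121.   6.  57. -67.]
20 20 0.01 [ -4.  -5.  21. 122.   6.  46. -62.]
20 20 -0.01 [ -4.  -2.  21. 122.   5.  44. -61.]
20 -20 0.01 [  0.  -1.  27. 118. -16.  52. -75.]
20 -20 -0.01 [ -0.   2.  28. 118. -18.  50. -74.]
20 -60 0.01 [  6.   1.  31. 121. -36.  54. -90.]
20 -60 -0.01 [  6.   3.  32. 120. -39.  53. -88.]
20 -90 0.01 [   8.   -0.   35.  126.  -50.   52. -103.]
20 -90 -0.01 [   8.    3.   35.  125.  -53.   52. -100.]
```

```bash
cat >> h.py <<'E'
Rz=lambda a:R.from_euler('z',a,degrees=True).as_matrix()
def tool(C,m,b=16,g=.042):
    M=C@R.from_euler('y',b,degrees=True).as_matrix()@np.diag([1,-1,-1.]); return m+C@[0,0,g]+M@[0,0,.0187],eul(M)
E
python3 - <<'E'
from h import *
robot.goto([.46,-.2,.28],toolrot(np.eye(3),-3,0))
c=cams.calibration("wrist");im=cams.grab_frame("wrist")
cv2.imwrite("pics/w2.png",im);print(read_time_s(),c["position"],c["rotation"])
np.save("w2c.npy",np.array([c],dtype=object),allow_pickle=True)
p=np.array([.516,-.2015,.1144]);M=R.from_euler('xyz',c["rotation"],degrees=True).as_matrix()
d=M.T@(p-c["position"]);uv=(c["intrinsics"]@d)[:2]/d[2];print("pred",uv)
u,v=uv.astype(int);u0,v0=u-75,max(0,v-60)
cv2.imwrite("pics/w2c.png",cv2.resize(im[v0:v0+110,u0:u0+150],None,fx=5,fy=5,interpolation=cv2.INTER_CUBIC));print(u0,v0)
E
```

```text
3.5333 [ 0.52900918 -0.20241743  0.42212587] [ 1.64672228e+02  2.67153904e-02 -9.28373487e+01]
pred [252.36859107 129.3955131 ]
177 69
```

View pics/w2c.png

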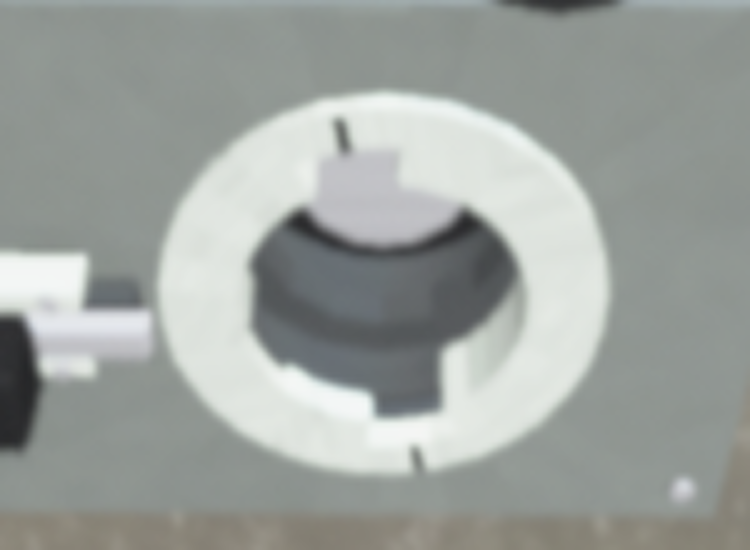

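```bash
python3 - <<'E'
from h import *
from scipy.optimize import least_squares
V={"wrist":(cv2.imread("pics/w2.png"),np.load("w2c.npy",allow_pickle=True)[0]),"top":(cv2.imread("pics/top0.png"),cams.calibration("top")),"scene":(cv2.imread("pics/scene0.png"),cams.calibration("scene"))}
S=sock();o0=np.array([.516,-.2015,.1144]);rays={}
for n,(im,c) in V.items():
    M=R.from_euler('xyz',c["rotation"],degrees=True).as_matrix()
    d=M.T@(o0-c["position"]);uv=(c["intrinsics"]@d)[:2]/d[2];r=int(60*c["intrinsics"][0,0]/1000/d[2]*1.15)
    m=(im.min(2)>(190 if n=="wrist" else 175)).astype(np.uint8)
    k=np.zeros_like(m);cv2.circle(k,tuple(int(x) for x in uv),r,1,-1);m&=k
    m=cv2.morphologyEx(m,cv2.MORPH_OPEN,np.ones((3,3),np.uint8))
    cn=max(cv2.findContours(m,0,cv2.CHAIN_APPROX_NONE)[0],key=cv2.contourArea);h=cv2.convexHull(cn)[:,0]
    print(n,uv.round(1),cv2.fitEllipse(h),len(h))
    rays[n]=[ray(c,p) for p in h]
def pts(o,rs):
    z=S[:,2];return np.array([p+d*((o-p)@z)/(d@z) for p,d in rs])
f=lambda o,ns:np.concatenate([(np.linalg.norm(pts(o,rays[n])-o,axis=1)-.0455)/np.sqrt(len(rays[n])) for n in ns])*1000
for ns in(["wrist"],["top"],["scene"],["wrist","top","scene"],["wrist","scene"],["top","scene"]):
    s=least_squares(f,o0,args=(ns,),loss='soft_l1');print(ns,s.x.round(4),s.cost.round(4))
c=V["wrist"][1];o=s.x
W=lambda u,v:(177+u/5-.4,69+v/5-.4)
a,b=pts(o,[ray(c,W(343,135)),ray(c,W(418,459))]);d=S.T@(a-b);print("slot",np.degrees(np.arctan2(d[1],d[0])),np.linalg.norm(a-b),(a+b)/2)
k=pts(o,[ray(c,W(*p)) for p in((0,320),(150,335),(5,3),(745,3))]);print(S.T@(k-o).T, S.T@(k[2]-k[3]))
E
```

```text
wrist [252.4 129.4] ((253.4077606201172, 125.29215240478516), (75.70313262939453, 89.63612365722656), 88.49462127685547) 44
top [350.2 181.5] ((344.6955261230469, 182.33169555664062), (31.466793060302734, 35.767311096191406), 33.053611755371094) 16
scene [306.7 245.4] ((309.6320495605469, 248.20877075195312), (41.4999885559082, 53.422306060791016), 42.5877685546875) 20
['wrist'] [ 0.5158 -0.2024  0.1228] 0.1377
['top'] [ 0.5166 -0.2061  0.0767] 1.9063
['scene'] [ 0.5246 -0.1933  0.0982] 0.567
['wrist', 'top', 'scene'] [ 0.5151 -0.2019  0.1152] 5.1484
['wrist', 'scene'] [ 0.5153 -0.2028  0.1163] 1.5356
['top', 'scene'] [ 0.515  -0.2013  0.1143] 4.0281
slot 11.129106969349706 0.08371387673300411 [ 0.51387801 -0.20255713  0.11352275]
[[-3.65184019e-03 -7.26021986e-03  6.44885947e-02  6.56226038e-02]
 [ 7.90074544e-02  4.80729101e-02  6.48637203e-02 -6.29294782e-02]
 [-3.41944233e-17  3.70502164e-17 -9.15175478e-18  8.25061863e-18]] [-1.13400912e-03  1.27793198e-01 -1.57760701e-17]
```

```bash
python3 - <<'E'
from h import *
from scipy.optimize import least_squares
V={"wrist":(cv2.imread("pics/w2.png"),np.load("w2c.npy",allow_pickle=True)[0]),"top":(cv2.imread("pics/top0.png"),cams.calibration("top")),"scene":(cv2.imread("pics/scene0.png"),cams.calibration("scene"))}
S=sock();o0=np.array([.516,-.2015,.1144]);rays={}
for n,(im,c) in V.items():
    M=R.from_euler('xyz',c["rotation"],degrees=True).as_matrix()
    px=lambda P:((lambda d:(c["intrinsics"]@d)[:2]/d[2])(M.T@(P-c["position"])))
    poly=np.array([px(o0+S@[.052*np.cos(t),.0515*np.sin(t),0]) for t in np.linspace(0,6.28,40)])
    k=np.zeros(im.shape[:2],np.uint8);cv2.fillPoly(k,[poly.round().astype(int)],1)
    m=((im.min(2)>178)&(k>0)).astype(np.uint8)
    h=cv2.convexHull(cv2.findNonZero(m))[:,0];print(n,cv2.fitEllipse(h),len(h))
    rays[n]=[ray(c,p) for p in h]
def pts(o,rs):
    z=S[:,2];return np.array([p+d*((o-p)@z)/(d@z) for p,d in rs])
f=lambda x,ns:np.concatenate([(np.linalg.norm(pts(x[:3],rays[n])-x[:3],axis=1)-x[3])/np.sqrt(len(rays[n]))*1000 for n in ns])
for ns in(["wrist"],["top"],["scene"],["wrist","top","scene"],["wrist","scene"],["top","scene"]):
    s=least_squares(f,[*o0,.0455],args=(ns,),loss='soft_l1',f_scale=.3);
    g=least_squares(lambda x:f([x[0],x[1],.115,x[2]],ns),[.516,-.2015,.0455],loss='soft_l1',f_scale=.3);print(ns,s.x.round(4),s.cost.round(4),"z=.115:",g.x.round(4),g.cost.round(4))
E
```

```text
wrist ((252.13694763183594, 125.52491760253906), (75.59712219238281, 93.95980072021484), 85.67601776123047) 41
top ((349.38714599609375, 182.15576171875), (35.914695739746094, 44.6185417175293), 76.74906158447266) 26
scene ((307.1528625488281, 245.61846923828125), (48.52155685424805, 55.5429573059082), 36.947601318359375) 30
['wrist'] [ 0.529  -0.2024  0.4221  0.    ] 0.0 z=.115: [ 0.5154 -0.2016  0.0475] 0.6735
['top'] [ 0.4473 -0.0169  0.9409  0.    ] 0.0 z=.115: [ 0.5136 -0.2     0.0454] 0.5562
['scene'] [ 0.203  -0.5955  0.7353  0.    ] 0.0 z=.115: [ 0.5157 -0.2009  0.0465] 0.0796
['wrist', 'top', 'scene'] [ 0.515  -0.2011  0.1153  0.0466] 2.82 z=.115: [ 0.515  -0.201   0.0466] 2.8286
['wrist', 'scene'] [ 0.5153 -0.2017  0.1164  0.0468] 0.9315 z=.115: [ 0.5155 -0.2013  0.047 ] 1.0574
['top', 'scene'] [ 0.5145 -0.2006  0.1149  0.046 ] 1.4099 z=.115: [ 0.5145 -0.2006  0.046 ] 1.4103
```

```bash
cat >> h.py <<'E'
O=np.array([.5155,-.2020,.1152]);S=sock()
def T(h,a,dx=0,dy=0): return tool(S@Rz(a),O+S@[dx,dy,h])
E
python3 - <<'E'
from h import *
hand.grip(.5)
C=Rz(61);m=np.array([.4893,.0463,.052])
p,e=tool(C,m)
robot.goto(p+[0,0,.10],e)
robot.move_l(p,e,speed=.15)
print(read_time_s(),read_ft_force(),read_ee_pos()-p)
hand.grip(0,100)
print(read_width(),read_grip_force(),read_ft_force())
robot.move_l(p+[0,0,.13],e,speed=.2)
print(read_width(),read_ft_force(),read_time_s())
q=ik(*T(.11,11));print(q); print([ik(*T(h,11)) is not None for h in(.06,.07,.08,.09,.1)])
cv2.imwrite("pics/s2.png",cams.grab_frame("scene"))
E
```

```text
5.8917 [ 0.24855751 -0.09116539 -0.21134688] [ 0.00077773 -0.00035916  0.00088778]
0.14813607117104463 97.74258971214294 [0.09649929 0.3429341  4.97185066]
0.15028992532729563 [-0.13726474 -0.05120669 -2.47005997] 7.0667
[ 16.30746948 -17.22204275   6.63672706 122.32870727  -1.8978101
  55.61299523 -59.44048133]
[True, True, True, True, True]
```

View pics/s2.png

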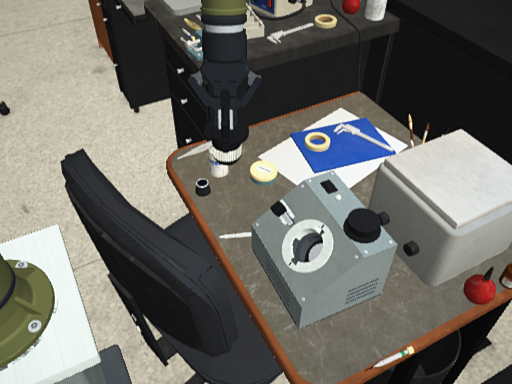

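```bash
cat >> h.py <<'E'
def fz(): # force in socket frame
    return S.T@read_ft_force()
E
python3 - <<'E'
from h import *
p=np.array(read_ee_pos());robot.move_l(p+[0,0,.05],speed=.2)
robot.goto(*T(.10,11)); robot.pause(.2)
f0=fz();np.save("f0.npy",f0);print(read_time_s(),f0)
h=.10
while h>.0125:
    h-=.006 if h>.02 else .002
    robot.move_l(*T(h,11),speed=.05)
    f=fz()-f0; print(round(h*1000,1),f.round(1))
    if np.abs(f[:2]).max()>8 or f[2]>6: break
print(read_time_s())
cv2.imwrite("pics/s3.png",cams.grab_frame("scene")[150:340,220:440])
E
```

```text
8.7 [-1.65159774  0.03448008 -1.60766326]
94.0 [0.7 1.  0.2]
88.0 [-0.5 -1.   0.2]
82.0 [ 0.8 -0.6 -0.7]
76.0 [-0.  -0.  -0.9]
70.0 [ 0.7 -0.1 -1. ]
64.0 [ 0.8 -0.5  0.1]
58.0 [ 0.3 -0.  -1. ]
52.0 [ 0.3 -0.7 -0.7]
46.0 [ 0.4 -0.5 -0. ]
40.0 [ 0.2  0.7 -1.4]
34.0 [ 0.5 -0.5  0. ]
28.0 [ 0.4  0.4 -0. ]
22.0 [ 0.2  0.4 -0.1]
16.0 [-0.7  0.4 -0.5]
14.0 [ 0.2 -0.2 -0.5]
12.0 [ 0.3 -0.8 -0.4]
12.9333
```

View pics/s3.png

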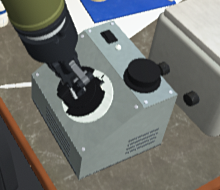

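```bash
python3 - <<'E'
from h import *
f0=np.load("f0.npy");h=.012
while h>-.003:
    h-=.001
    robot.move_l(*T(h,11),speed=.02)
    f=fz()-f0; print(round(h*1000,1),f.round(1))
    if np.abs(f[:2]).max()>10 or f[2]>5: break
print(read_time_s())
E
```

```text
11.0 [ 0.4  0.  -0.1]
10.0 [ 1.1 -0.2 -0.5]
9.0 [-0.6 -0.2 -0.3]
8.0 [-1.  -0.1 -0.4]
7.0 [0.5 0.2 0.6]
6.0 [0.1 0.4 0.2]
5.0 [ 0.1  0.3 -0.5]
4.0 [ 0.4 -0.2 -0.4]
3.0 [0.3 0.2 0. ]
2.0 [0.2 0.4 4.4]
1.0 [-0.2  0.3  5.6]
15.7333
```

```bash
python3 - <<'E'
from h import *
f0=np.load("f0.npy");h=.001
while h>-.0075:
    h-=.001
    robot.move_l(*T(h,11),speed=.02)
    f=fz()-f0; z=(S.T@(np.array(read_ee_pos())-T(h,11)[0])); print(round(h*1000,1),f.round(1),(z*1000).round(1))
    if np.abs(f[:2]).max()>12 or f[2]>18: break
print(read_time_s(),read_width())
E
```

```text
0.0 [0.  0.9 7. ] [ 0.1 -0.   0. ]
-1.0 [0.4 0.3 8. ] [ 0.1 -0.   0. ]
-2.0 [0.3 0.8 8.7] [ 0.1 -0.   0.1]
-3.0 [0.2 0.8 8.2] [ 0.1 -0.   0.1]
-4.0 [-0.3  1.6  9.5] [ 0.1 -0.   0.2]
-5.0 [-0.2  1.4  9.8] [ 0.1 -0.   0.2]
-6.0 [-0.1  0.9  9.3] [ 0.1 -0.   0.3]
-7.0 [ 1.   0.8 11.6] [0.1 0.  0.4]
-8.0 [-0.4  2.3 21.4] [0.1 0.  1.2]
17.9833 0.14535714333782562
```

```bash
python3 - <<'E'
from h import *
f0=np.load("f0.npy");h=-.0066
robot.move_l(*T(h,11),speed=.02)
t0=S[:,2]@read_ft_torque();a=11
while a>-68:
    a-=4 if a>-50 else 2
    robot.move_l(*T(h,a),speed=.02 if a>-50 else .01)
    f=fz()-f0;t=S[:,2]@read_ft_torque()-t0
    rot=R.from_euler('xyz',read_tool_rot(),degrees=True).as_matrix()
    x=S.T@rot[:,1];act=np.degrees(np.arctan2(-x[1],-x[0]))+90
    print(a,f.round(1),round(t,2),round(act,1))
    if np.abs(f[:2]).max()>25 or abs(t)>1.2: break
print(read_time_s(),read_width(),read_joints().round(0) if hasattr(read_joints(),'round') else read_joints())
E
```

```text
7 [-0.3  2.4 10.8] -0.11 187.0
3 [ 1.3  1.4 10.8] -0.06 183.0
-1 [ 0.4  2.4 10.9] -0.06 179.0
-5 [ 1.1  2.1 10.9] 0.03 175.0
-9 [ 1.7  1.9 11.1] -0.02 171.0
-13 [ 1.2  0.9 10. ] -0.05 167.0
-17 [ 1.6  1.4 10.7] 0.02 163.0
-21 [ 1.   1.5 11. ] 0.01 159.0
-25 [ 0.6  1.3 10.5] 0.05 155.0
-29 [ 2.5  1.  11.4] 0.08 151.0
-33 [ 0.9  2.2 10.4] 0.06 147.0
-37 [ 1.7  1.1 10.7] 0.12 143.0
-41 [ 0.4  1.2 11.7] 0.06 139.0
-45 [ 1.1  1.9 11. ] 0.13 135.0
-49 [ 0.5  0.3 12.2] 0.11 131.0
-53 [ 0.3  1.1 10.5] 0.15 127.0
-55 [ 0.6  0.8 11.6] 0.21 125.0
-57 [ 1.2  1.1 10.6] 0.18 123.0
-59 [-0.2  0.6 11.1] 0.26 121.0
-61 [ 0.1  0.5 11.1] 0.24 119.0
-63 [-0.6 -0.2 10.5] 0.46 117.0
-65 [-1.7 -1.7 11.8] 1.4 115.2
23.7333 0.14464546468718364 [ 22.   0.  14. 123. -38.  48. -93.]
```

```bash
python3 - <<'E'
from h import *
f0=np.load("f0.npy");a=-64
for h in(-.0055,-.0045,-.0035,-.0025,-.0015):
    robot.move_l(*T(h,a),speed=.02); print(h,(fz()-f0).round(1),round(float(S[:,2]@read_ft_torque()),2))
hand.grip(.45); robot.pause(.3)
print(read_width(),fz()-f0)
p,e=T(-.0015,a);M=R.from_euler('xyz',e,degrees=True).as_matrix()
robot.move_l(p-M[:,2]*.06,e,speed=.12);print(read_time_s(),fz()-f0)
p2=p-M[:,2]*.06+np.array([0,.0,.04])
try: robot.move_l(p2,e,speed=.2)
except robot.IKError as x: print(x)
robot.goto([.45,-.17,.30],toolrot(np.eye(3),-3,0))
c=cams.calibration("wrist");im=cams.grab_frame("wrist");np.save("w3c.npy",np.array([c],dtype=object))
cv2.imwrite("pics/w3f.png",im)
cv2.imwrite("pics/w3.png",cv2.resize(im[60:190,150:330],None,fx=4,fy=4,interpolation=cv2.INTER_CUBIC));print(read_time_s())
E
```

```text
-0.0055 [-1.4 -1.9  8.1] 0.82
-0.0045 [-2.1 -2.4  4.1] 0.87
-0.0035 [-1.9 -3.9  2.2] 0.93
-0.0025 [-2.6 -3.9  1.5] 1.02
-0.0015 [-4.2 -5.   0.3] 1.07
0.4459220806845503 [ 2.03180087 -0.58211118  1.79435496]
26.3 [ 1.29215936 -0.25191019  1.94443061]
27.275
```

View pics/w3.png

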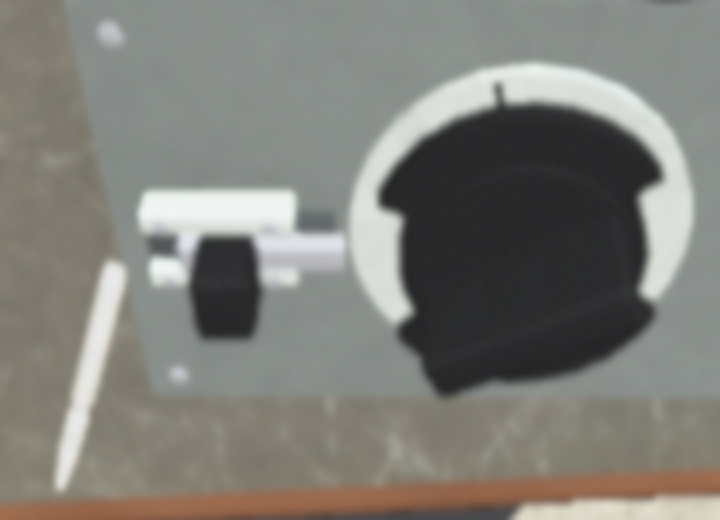

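```bash
python3 - <<'E'
from h import *
hand.grip(0,40)
e=toolrot(S@R.from_euler('y',15,degrees=True).as_matrix(),90)
P=lambda y,z:O+S@[0,y,z]
print([ik(P(y,z),e) is not None for y,z in((.113,.08),(.113,.02),(.08,.02))])
robot.goto(P(.113,.09),e)
robot.move_l(P(.113,.02),e,speed=.08);robot.pause(.2)
f0=fz();y=.113;print(read_time_s(),f0)
while y>.074:
    y-=.0015
    robot.move_l(P(y,.02),e,speed=.04);f=fz()-f0
    print(round(y*1000,1),f.round(1),((S.T@(np.array(read_ee_pos())-O))[1]*1000).round(1))
    if f[1]>14 or f[2]>15: break
print(read_time_s())
cv2.imwrite("pics/s4f.png",cams.grab_frame("scene"))
E
```

```text
[True, True, True]
30.2083 [ 0.52329622 -0.11584684 -0.02171862]
111.5 [-0.4  0.3 -0.3] 111.3
110.0 [-0.8  0.9  0.6] 109.8
108.5 [-0.4 -0.1  0.7] 108.4
107.0 [-0.6 -0.4 -0.9] 106.9
105.5 [-0.4  0.5 -0.6] 105.4
104.0 [-0.8 -1.   0.2] 103.9
102.5 [-0.9  0.   0. ] 102.4
101.0 [-0.9 -0.3  0.3] 100.9
99.5 [ 0.2  0.5 -0.4] 99.4
98.0 [-0.8 -0.   0.4] 97.9
96.5 [-0.  -0.4  0.3] 96.4
95.0 [-0.4  2.6 -0.1] 95.5
93.5 [-0.1  3.8  0.1] 93.7
92.0 [ 0.1  4.  -0. ] 91.9
90.5 [-0.   1.7  0.4] 90.2
89.0 [-0.2  2.6  0.2] 88.8
87.5 [-0.2  2.4  0.1] 87.3
86.0 [-1.2  2.8  0.5] 85.9
84.5 [-0.8  1.9 -0.1] 84.3
83.0 [0.3 4.7 0.8] 83.5
81.5 [0.1 8.9 1.8] 83.5
80.0 [ 0.  11.1  3.9] 83.4
78.5 [-0.5 15.1  4.3] 83.4
35.9583
```

```bash
python3 - <<'E'
from h import *
e=toolrot(S@R.from_euler('y',15,degrees=True).as_matrix(),90)
P=lambda y,z:O+S@[0,y,z]
robot.move_l(P(.10,.02),e,speed=.1);robot.move_l(P(.10,.09),e,speed=.12)
robot.goto([.45,-.17,.30],toolrot(np.eye(3),-3,0))
im=cams.grab_frame("wrist");s=cams.grab_frame("scene");print(read_time_s(),read_ft_force())
o=np.hstack([cv2.resize(im[60:190,150:330],(540,390)),cv2.resize(s[120:220,180:245],(254,390))])
cv2.imwrite("pics/w4.png",o)
E
```

```text
38.4917 [ 0.27746002 -0.62854066 -0.03693716]
```

View pics/w4.png

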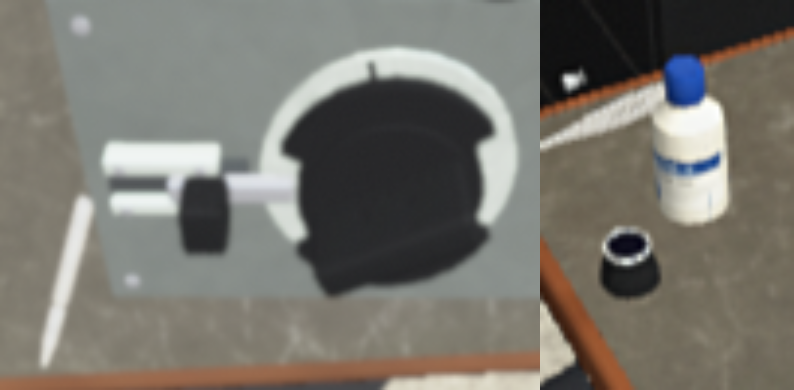

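The picture shows the tongue (pixel ~(275,187)) inside the flange gap, the cartridge still locked, and the bottle and eyeglass standing where they were.

```bash
python3 -c "
from rig import *
print(finish_job())"
```

```text
the job is handed in; nothing more can be done
None
```

The cartridge is locked in the socket, turned about 74° to the stop, and the keeper is pushed up against its stop with its tongue in the flange gap; I handed the job in at about 38.5 s with nothing held, and finish_job gave no verdict back.

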